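# Turn a sensor carrier face up with a thin lifter

### The job

Pick up the orange-handled lifter from the red mat, ease its thin blade along the aluminium deck and under the overhanging near edge of the brass sensor carrier until it is fully home against the hidden ledge, then tip the carrier over the turning edge so that it lies flat on the blue pad with its sensor side up. Be gentle: lay the blade only lightly on the fixture and do not ram it against the ledge or the carrier, never touch the carrier with the gripper, and leave the meter, spool and jar where they are. Then stand the lifter back upright on the red mat and let go.

Things in the scene. Friction and masses are not known exactly. Their poses are not given: they have to be found in the camera images.
- turn_edge (a point): Middle of the upper edge of the step between nest (-x, robot side) and blue pad (+x side) of a fixed aluminium fixture; at pad level, 36.6 mm above the table. x points level from nest to pad, z up, y along the edge. The pad runs from x 0 to 85 mm, 72 mm wide, with lips 6 mm high at its far end and sides.
- deck_front (a point): Middle of the upper front edge of the nest's flat deck, 30 mm above the table, 95 mm before (-x) turn_edge and 6.6 mm below it. Deck 84 mm wide. On it, under the carrier, a steel ledge 2.6 mm high, 47 mm wide, from the step to a front face set anywhere 39 to 54 mm before turn_edge: hidden, not measured, it stops a blade slid in under the carrier. Cheeks 6.6 mm high, 48 mm apart, from x +35 to +95 mm.
- carrier_mid (a point): Centre of the loose carrier, a brass plate 60 (x) x 44 (y) x 5 mm (z), 35 to 70 g. +z side plain, up at the start; -z side has a green sensor board, down at the start. Lies on the ledge, x about as turn_edge, 1 to 5 mm short of the step; its near (-x) end overhangs the ledge 7 to 26 mm, 2.6 mm over the deck. Raised there, it turns about the step and past upright falls onto the pad, centre about 25 mm on.
- lifter_grip (a point): Centre of the lifter's orange grip, 56 (x) x 18 (y) x 32 mm (z), to be gripped across the 18 mm. x points along the blade to its tip, z up. Underside 44 mm below; under the grip a neck and a foot plate 50 x 40 x 6 mm. The steel blade, 30 mm wide, 1.5 mm thick, runs level at the very bottom from the foot to its tip, 95 mm ahead of this point. 160 g. Starts standing on the red mat.
- lifter_tip (a point): Middle of the front edge of the lifter's blade, 95 mm ahead (x) of lifter_grip and 43.25 mm below it, 0.75 mm above the blade's underside. Axes as lifter_grip.
- mat: Fixed red parking mat, 200 (x) x 100 (y) x 3 mm; origin at the middle of its underside, on the table. The lifter starts on it, grip about 50 mm on the -x side of the mat's centre, blade along the mat's +x.
- meter_mid (a point): Centre, 20 mm up, of a loose yellow hand-held meter lying flat, 180 x 85 x 50 mm with its dial, a bystander.
- spool_mid (a point): Centre of a loose blue spool standing on end, 60 mm across and 46 mm high, a bystander.
- jar_mid (a point): Centre of a loose small amber jar with white lid, 52 mm across and 55 mm high, a bystander.
Things that resemble listed ones, but are neither listed nor needed, are in the scene too. Leave any pink look-alike of the part that bears lifter_grip alone. Several things look just like the mat: the one meant starts farthest to the robot's left.

How it is judged:
On the way, in this order (a step that is already met when the one before it is completed fails the run):
1. the held lifter's blade is under the carrier, home against the hidden ledge, the carrier still lying sensor side down (x of lifter_tip in the frame of carrier_mid between -0.028 and 0 m and y of lifter_tip in the frame of carrier_mid between -0.02 and 0.02 m and z of lifter_tip in the frame of carrier_mid between -0.012 and 0 m and angle between carrier_mid's own z axis and vertical below 0.5 rad and contact force between lifter and ledge above 0.5 N and contact force between the fingers and lifter above 0.5 N), for 0.05 s.
2. the carrier is raised past 40 degrees by the held lifter (angle between carrier_mid's own z axis and vertical between 0.7 and 1.7 rad and contact force between lifter and carrier above 0.02 N and contact force between the fingers and lifter above 0.5 N), for 0.05 s.
3. the carrier lies flat on the blue pad, sensor side up (angle between carrier_mid's own z axis and vertical above 3.04 rad and x of carrier_mid in the frame of turn_edge between 0.012 and 0.065 m and y of carrier_mid in the frame of turn_edge between -0.03 and 0.03 m and z of carrier_mid in the frame of turn_edge between 0 and 0.005 m), for 0.2 s.
At the end, for the whole second after the job is handed in: The carrier rests flat on the blue pad, sensor side up (within 0.1 rad), its centre 12 to 65 mm beyond the turning edge and within 30 mm of the pad's middle line; the lifter stands upright (within 0.06 rad) on the red mat, its grip over the mat; both at rest (all of step 3 and linear speed of each of carrier, lifter below 0.02 m/s and angle between lifter_grip's own z axis and vertical below 0.06 rad and z of lifter_grip in the frame of mat between 0.0445 and 0.05 m and x of lifter_grip in the frame of mat between -0.1 and 0.1 m and y of lifter_grip in the frame of mat between -0.05 and 0.05 m); the robot touches nothing.
It fails at once if the lifter presses on the fixture or its ledge with more than 15 N (contact force between lifter and fixture above 15 N or contact force between lifter and ledge above 15 N).
It fails at once if the lifter presses on the carrier with more than 12 N (contact force between lifter and carrier above 12 N).
It fails at once if the gripper or arm touches the carrier (contact force between any of the fingers, the arm and carrier above 0.3 N).
It fails at once if the gripper or arm bears on the fixture (contact force between any of the fingers, the arm and fixture above 3 N).
It fails at once if the meter, spool or jar is moved by more than 15 mm (distance of any of meter_mid, spool_mid, jar_mid from where it was at the start of the episode above 0.015 m).
It also fails if it takes over 72 s, if anything falls off the work surface, if the arm or the gripper's body presses on something with over 40 N, if the wrist force passes 120 N, or if a joint passes its speed limit or range.

### The arm

A 7-joint arm with a two-finger parallel gripper is mounted at the origin on the work surface. World frame = base frame: x ahead of the robot, y to its left, z up, the work surface at z = 0. Lengths are in m, angles in rad, forces in N, time in s.
With the tool pointing down it reaches from about 0.4 to 0.85 m from the base axis. Payload 10.4 kg.
Tool frame: the origin (TCP) lies midway between the tips of the shut fingers; the grasp point (between the pads) lies 19 mm behind it (ctrl.hold_point_z is the distance from the TCP to the grasp point, in m); z points along the fingers, y is the line along which they close (so a half turn about z gives the same grasp; the last joint's range is limited). The gripper opens to 85 mm and grips with 20 to 120 N. Pads are 22 mm wide; open, the fingers measure 114 mm over their backs; the gripper's body (76 mm by 85 mm) begins 54 mm behind the grasp point. The pads swing forward as they close: fully open they stand 13 mm farther back than shut.
Start: joints at [-0.023, 0.332, -0.065, 1.46, 0.022, 1.35, -0.088], TCP at [0.625, 0, 0.231] pointing down, gripper open.
Joint ranges: [-2.6, 2.6], [-0.5, 2.12], [-1.47, 1.34], [0.16, 2.42], [-1.27, 4.41], [0.06, 2.06], [-2.6, 2.6]. Speed limits (rad/s): [2.22, 2.22, 2.79, 2.79, 3.14, 3.14, 3.14].

### API

Orientations are given as [roll, pitch, yaw] about the fixed x, y, z axes, in that order (R = Rz(yaw) Ry(pitch) Rx(roll)).
In Python, from bench import ctrl gives the robot as it stands. The module is installed in compiled form; this text tells all that it offers.
- The arm moves only by the tool step_arm, never from a script. Its argument "motion" is a list of rows, each a list of 7 numbers: the shift along the world's x, y, z each as a share of 20 mm, from -1 to 1, then the turn, a rotation vector about the world's x, y, z each as a share of 90 degrees, from -1 to 1, then the opening, from 0 (shut) to 1 (fully open). In form: [[x, y, z, rx, ry, rz, hand], ...]. A call has 1 to 12 rows; each row shifts and turns the commanded pose from where the row before left it; what a row does not reach is not made up. A row lasts 1/12 s, in which the tool goes at most 41.7 mm and 7.16 degrees, less where a joint would pass 70% of its speed; a pose out of reach is approached as far as the arm can. A call with a number of a shift or a turn outside -1 to 1 is refused whole. A call with a gripper value outside its range is refused whole. The fingers move at their own pace and stop on an object; "grip_force" is the grip in N (left out, the last holds). Time passes only in rows, so rows that do not move let the fingers close. It gives the time, the measured TCP pose, the force, the opening and the grip force at its end, in the units of the state.
- ctrl.observe(): the state, without advancing time (a new reading comes with each control period).
- ctrl.grab_frame(name): name is "scene" or "side" or "wrist"; returns a dict with "img" (480x640x3 uint8, red, green, blue), "vertical_fov" (degrees; the focal length in pixels is half the picture's height over the tangent of half this angle, whatever the lens; pixels are square), "cx", "cy" (the principal point, pixels), "position" and "orientation" of the camera in the world; the wrist camera has in their place "T_tool_cam" (4x4, takes a point from camera to tool coordinates, whose origin is the TCP and whose axes are the flange's). Camera axes: x right, y up, looking along -z (the intrinsics and any distortion apply to the point x, -y, -z); pixel columns grow to the right and rows downward; lengths in m; the calibration is good to about 2 mm. A picture is of the moment at which its call begins: read the wrist's pose just before it. There is no depth.
- ctrl.close_job(): hands the job in; it is judged then, once.
Trained networks look in a picture, given as the dict that the camera call returned (one of the last four; its "shot" number tells which), for a name from the list of things; names that differ only in an ending like _2 or _b are one class to them, and where a whole thing is asked for, a point or a joint stands for the part that bears it (a point fixed in the world has none). Each returns a list of dicts, best first, with "score" (0 to 1); they miss things now and then, are a little off and sometimes report something else, mostly with a low value. They report only what shows in the picture. A call takes as long as a camera call. They do not tell look-alikes from the thing itself.
- ctrl.find_in(picture, query): "box" ([left, top, width, height] in pixels, round what is visible of it).
The state is a dict: "t": time; "q": joint angles; "joint_vel": joint speeds; "effort": joint torques, N m; "tool_pos": TCP position; "ee_rot": TCP orientation; "force": force on the tool from outside, world axes, zero at the start; "torque": the same for the moment, N m; "gripper_width": opening from 0.0 (shut) to 1.0 (fully open); "grip_force": force on a finger pad.
Only numpy, scipy, OpenCV 4.12 (cv2) and the standard library are available. Lean on these libraries where they do the work, as an engineer would, in place of code of your own. Each camera call takes 0.05 s, during which the arm holds its last target. There are 200 camera calls.

## Working session

There is one attempt and no reset: what is moved stays moved. The work goes in short steps, Python scripts to look and compute and a tool call to move; the robot and the scene stay as the last step left them, time stands still between calls to the robot, and variables do not carry over. Pictures are saved under pics/ and viewed, at most 10 in all, crops included, and the job is handed in when it is done.

Besides the shell and the picture viewer there is one more tool, called after ">>>" by a JSON object that holds its "fn" and its "kwargs". step_arm: Moves the arm, as the interface text tells. Its arguments: {"type":"object","properties":{"motion":{"type":"array","items":{"type":"array","items":{"type":"number","minimum":-1,"maximum":1}}},"grip_force":{"type":"number"}},"required":["motion"]}

```bash
mkdir -p pics; python3 - <<'E'
from bench import ctrl
import cv2,numpy as np
print(ctrl.observe())
for n in ["scene","side"]:
    f=ctrl.grab_frame(n)
    print(n,{k:v for k,v in f.items() if k!='img'})
    cv2.imwrite(f"pics/{n}0.png",f['img'][:,:,::-1])
    for q in ["turn_edge","deck_front","carrier_mid","lifter_grip","lifter_tip","mat","meter_mid","spool_mid","jar_mid"]:
        try: print(q,[(np.round(d['box']).tolist(),round(d['score'],2)) for d in ctrl.find_in(f,q)][:5])
        except Exception as e: print(q,e)
E
```

```text
{'t': 0.0, 'q': array([-0.02261535,  0.33286568, -0.06471965,  1.46093471,  0.02159257,
        1.3498885 , -0.08847269]), 'joint_vel': array([-0.00020433, -0.00021996, -0.00036996,  0.00056013, -0.00016399,
        0.00021759, -0.00141296]), 'effort': array([ 4.98105128e-04, -6.25449800e+01,  4.97091911e-02, -3.91610491e+01,
        1.63588714e-02,  9.83294769e-03, -6.01235030e-06]), 'tool_pos': array([6.24630463e-01, 1.88807265e-05, 2.30522995e-01]), 'ee_rot': array([-3.14019261e+00,  5.08929205e-05,  1.57087682e+00]), 'force': array([ 0.72082318, -0.00871047, -0.80581638]), 'torque': array([-0.01728728, -0.0411128 , -0.01304964]), 'grip_force': 0.0, 'gripper_width': 0.9955110965209545}
scene {'vertical_fov': 54.36152400990882, 'cx': 325.536766440348, 'cy': 249.68978978232178, 'position': array([1.32474431, 0.2960945 , 0.65067129]), 'orientation': array([ 0.94998175, -0.01953352,  1.89133759]), 'shot': 1}
turn_edge []
deck_front [([266.0, 269.0, 85.0, 72.0], 0.7)]
carrier_mid [([301.0, 275.0, 37.0, 23.0], 0.81)]
lifter_grip [([406.0, 247.0, 20.0, 59.0], 0.84), ([400.0, 213.0, 48.0,
[... 629 characters left out ...]
1.05798899e+00, -2.68377495e-03, -2.76447255e+00]), 'shot': 2}
turn_edge [([222.0, 214.0, 90.0, 57.0], 0.67), ([261.0, 280.0, 68.0, 47.0], 0.34)]
deck_front [([226.0, 217.0, 92.0, 53.0], 0.67)]
carrier_mid [([263.0, 231.0, 31.0, 16.0], 0.78)]
lifter_grip [([262.0, 285.0, 67.0, 40.0], 0.94), ([208.0, 353.0, 84.0, 45.0], 0.81), ([392.0, 285.0, 33.0, 77.0], 0.64)]
lifter_tip [([262.0, 282.0, 69.0, 42.0], 0.76), ([213.0, 353.0, 78.0, 46.0], 0.74), ([391.0, 284.0, 30.0, 82.0], 0.71)]
mat [([353.0, 239.0, 105.0, 48.0], 0.9), ([221.0, 292.0, 122.0, 51.0], 0.84)]
meter_mid [([332.0, 179.0, 79.0, 34.0], 0.78)]
spool_mid [([168.0, 258.0, 34.0, 32.0], 0.88)]
jar_mid [([274.0, 177.0, 24.0, 19.0], 0.76)]
```

View pics/scene0.png

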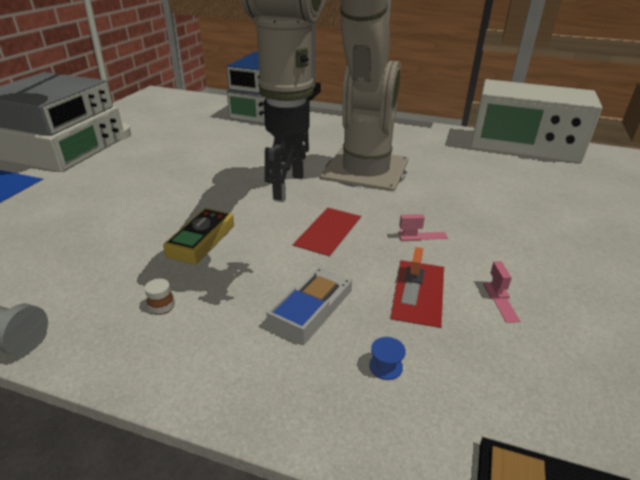

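View pics/side0.png

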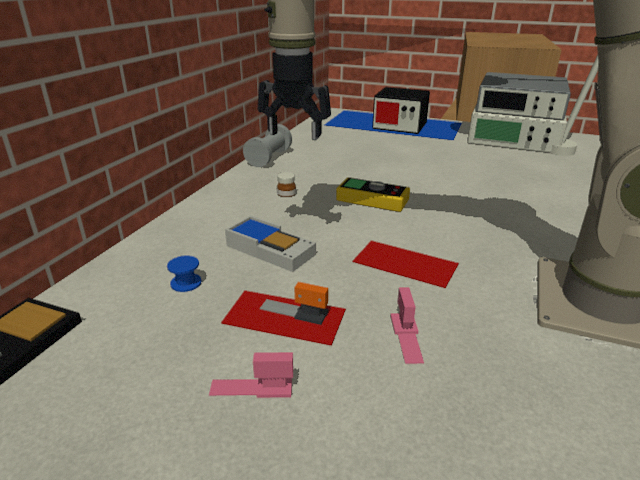

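The scene view has three lifter-like things. The orange one at scene (414,270) / side (311,296) stands on the left red mat at scene (418,293). The pink ones are at scene (411,226) and (500,280). The other red mat is at scene (328,231). The fixture is at scene (310,303) / side (270,243). I choose the orange lifter and the left mat.

```bash
cat > h.py <<'E'
import cv2,numpy as np
from scipy.spatial.transform import Rotation as Ro
from bench import ctrl
def campose(f,st=None):
    if 'position' in f: return np.array(f['position']),Ro.from_euler('xyz',f['orientation']).as_matrix()
    T=np.eye(4);T[:3,:3]=Ro.from_euler('xyz',st['ee_rot']).as_matrix();T[:3,3]=st['tool_pos']
    T=T@np.array(f['T_tool_cam']);return T[:3,3],T[:3,:3]
def foc(f): return f['img'].shape[0]/2/np.tan(np.radians(f['vertical_fov'])/2)
def rays(f,P,uv):
    uv=np.atleast_2d(uv).astype(float);F=foc(f)
    d=np.c_[(uv[:,0]-f['cx'])/F,-(uv[:,1]-f['cy'])/F,-np.ones(len(uv))]
    return P[0],d@P[1].T
def onplane(f,P,uv,z):
    p,d=rays(f,P,uv);return p+d*((z-p[2])/d[:,2])[:,None]
def tri(a,b):  # lists of (p,d)
    (p,d),(q,e)=a,b;d=d/np.linalg.norm(d);e=e/np.linalg.norm(e)
    s=np.linalg.lstsq(np.c_[d,-e],q-p,rcond=None)[0]
    A=p+s[0]*d;B=q+s[1]*e;return (A+B)/2,np.linalg.norm(A-B)
def proj(f,P,X):
    c=(np.atleast_2d(X)-P[0])@P[1];F=foc(f)
    return np.c_[f['cx']+F*c[:,0]/-c[:,2],f['cy']-F*c[:,1]/-c[:,2]]
HS=dict(red=((0,150,60),(6,255,255)),orange=((7,170,150),(17,255,255)),brass=((12,90,60),(25,200,255)),blue=((108,150,60),(125,255,255)))
def blobs(f,c,amin=60,roi=None):
    h=cv2.cvtColor(f['img'],cv2.COLOR_RGB2HSV);m=cv2.inRange(h,*map(np.array,HS[c]))
    if roi is not None:
        k=np.zeros_like(m);x0,y0,x1,y1=roi;k[y0:y1,x0:x1]=1;m=m*k
    cs,_=cv2.findContours(m,cv2.RETR_EXTERNAL,cv2.CHAIN_APPROX_NONE)
    return sorted([c[:,0,:] for c in cs if cv2.contourArea(c)>amin],key=len,reverse=True)
def rect(X):  # min-area rect of ground points in mm
    (c,s,a)=cv2.minAreaRect((X[:,:2]*1000).astype(np.float32))
    if s[0]<s[1]: s=s[::-1];a+=90
    return np.round(c,1),np.round(s,1),round((a+90)%180-90,1)
E
python3 - <<'E'
from h import *
for n in ["scene","side"]:
    f=ctrl.grab_frame(n);P=campose(f)
    for c,z in (("red",.003),("orange",.047),("brass",.0376),("blue",.0366)):
        for b in blobs(f,c): 
            if 130<b[:,1].mean()<345 and 180<b[:,0].mean()<460: print(n,c,b.mean(0).round(),*rect(onplane(f,P,b,z)))
E
```

```text
scene red [416. 292.] [536.4 257.2] [195.6  96.2] 5.1
scene red [327. 231.] [376.3   1.1] [193.8  95.2] -7.2
scene brass [199. 242.] [ 544.8 -259. ] [215.6 107.1] -2.1
scene brass [319. 287.] [634.   66.9] [58.6 46. ] -12.7
scene blue [298. 307.] [702.2  47.3] [73.8 62.7] -12.7
side red [286. 316.] [536.  256.7] [200.1 100.9] 5.4
side red [407. 264.] [376.2   0.6] [199.2 101.3] -7.0
side orange [311. 295.] [494.1 235.5] [65.8 58.5] 5.3
side brass [280. 240.] [633.3  65.7] [63.9 51.1] -12.9
side blue [184. 273.] [750.8 247.1] [125.2  57.4] -52.7
side blue [256. 230.] [707.   47.1] [86.8 69.5] -12.5
```

>>> {"fn": "step_arm", "kwargs": {"motion": [[-0.5,0.9,0,0,0,0.075,1],[-0.5,0.9,0,0,0,0.075,1],[-0.5,0.9,0,0,0,0.075,1],[-0.5,0.9,0,0,0,0.075,1],[-0.5,0.9,0,0,0,0.075,1],[-0.5,0.9,0,0,0,0.075,1],[-0.5,0.9,0,0,0,0.075,1],[-0.5,0.9,0,0,0,0.075,1],[-0.5,0.9,0,0,0,0.075,1],[-0.5,0.9,0,0,0,0.075,1],[-0.5,0.9,0,0,0,0.075,1],[-0.5,0.9,0,0,0,0.075,1]]}}

```text
t: 2.1
tool_pos: [0.5045, 0.2168, 0.2315]
ee_rot: [3.141, 0.0, 2.99]
force: [1.5, -0.8, 0.4]
gripper_width: 1.001
grip_force: 0.0
```

>>> {"fn": "step_arm", "kwargs": {"motion": [[-0.5,0.9,0,0,0,0.075,1],[-0.4,0.9,0,0,0,0.075,1],[0,0,0,0,0,0,1],[0,0,0,0,0,0,1]]}}

```text
t: 2.43
tool_pos: [0.4866, 0.2529, 0.2315]
ee_rot: [3.141, 0.0, -3.062]
force: [1.0, -0.6, 0.2]
gripper_width: 1.001
grip_force: 0.0
```

```bash
python3 - <<'E'
from h import *
s=ctrl.observe();f=ctrl.grab_frame("wrist");P=campose(f,s)
print(s['tool_pos'],s['ee_rot'],s['force'],f['T_tool_cam'],f['vertical_fov'],f['cx'],f['cy'])
cv2.imwrite("pics/w1.png",f['img'][:,:,::-1])
for q in ["lifter_grip","mat","lifter_tip"]: print(q,[(np.round(d['box']).tolist(),round(d['score'],2)) for d in ctrl.find_in(f,q)][:3])
for c,z in (("red",.003),("orange",.063)):
    for b in blobs(f,c,300): print(c,b.mean(0).round(),b.min(0),b.max(0),*rect(onplane(f,P,b,z)))
E
```

```text
[0.4865673  0.25291332 0.23145479] [ 3.14130637e+00  1.69573857e-04 -3.06182860e+00] [ 1.04622638 -0.6332743   0.15626814] [[-3.40563160e-04  9.44902001e-01  3.27353162e-01  8.39990012e-02]
 [ 9.99999930e-01  2.71102814e-04  2.57818020e-04 -1.08329310e-03]
 [ 1.54866400e-04  3.27353227e-01 -9.44902027e-01 -1.42672471e-01]
 [ 0.00000000e+00  0.00000000e+00  0.00000000e+00  1.00000000e+00]] 71.0896037560928 320.5741791095319 239.57757223572528
lifter_grip [([287.0, 184.0, 41.0, 95.0], 0.85), ([234.0, 1.0, 140.0, 74.0], 0.79), ([438.0, 181.0, 60.0, 100.0], 0.6)]
mat [([268.0, 156.0, 102.0, 163.0], 0.77), ([21.0, 1.0, 109.0, 179.0], 0.73)]
lifter_tip [([436.0, 179.0, 63.0, 100.0], 0.7), ([232.0, 2.0, 143.0, 70.0], 0.66), ([291.0, 186.0, 33.0, 96.0], 0.58)]
red [78. 86.] [20  0] [128 181] [388.4  -3.2] [173.1  99.6] -7.0
red [319. 234.] [273 157] [363 316] [535.6 253.7] [197.7  98.3] 5.2
orange [304. 219.] [295 192] [313 246] [491.5 236. ] [54.1 16. ] 2.1
```

View pics/w1.png

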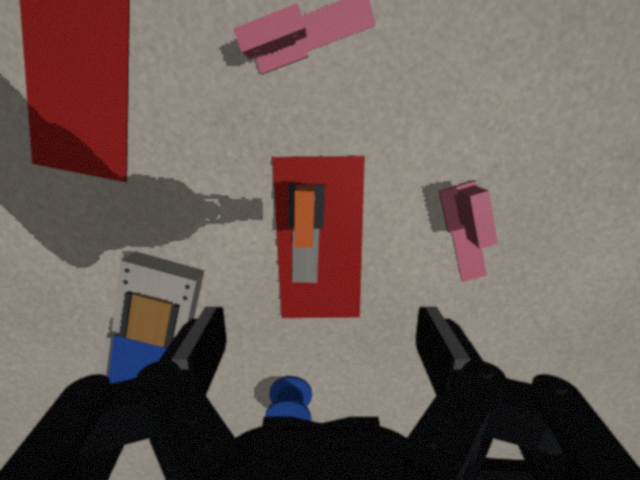

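Wrist view: the orange grip is at (304,219) on the left red mat at (319,236), the blade points down the image (+x), and the pink look-alikes lie apart at (305,35) and (470,230).

>>> {"fn": "step_arm", "kwargs": {"motion": [[0.1,-0.2,-0.8,0,0,-0.01,1],[0.1,-0.2,-0.8,0,0,-0.01,1],[0.05,-0.2,-0.8,0,0,0,1],[0,-0.2,-0.8,0,0,0,1],[0,-0.05,-0.8,0,0,0,1],[0,0,-0.5,0,0,0,1],[0,0,0,0,0,0,1],[0,0,0,0,0,0,1]]}}

```text
t: 3.3
tool_pos: [0.4921, 0.2348, 0.1414]
ee_rot: [-3.142, -0.001, -3.095]
force: [0.0, 0.3, 1.4]
gripper_width: 1.0
grip_force: 0.0
```

```bash
python3 - <<'E'
from h import *
s=ctrl.observe();f=ctrl.grab_frame("wrist");P=campose(f,s)
print(s['tool_pos'],s['ee_rot'],s['force'])
cv2.imwrite("pics/w2.png",f['img'][:,:,::-1])
for c,z in (("red",.003),("orange",.063)):
    for b in blobs(f,c,300): print(c,b.mean(0).round(),b.min(0),b.max(0),*rect(onplane(f,P,b,z)))
# triangulate orange top using side view
g=ctrl.grab_frame("side");Q=campose(g)
o=max(blobs(g,"orange"),key=len);print(o.min(0),o.max(0))
cv2.imwrite("pics/s_crop.png",cv2.resize(g['img'][270:345,210:350,::-1],None,fx=5,fy=5,interpolation=2))
b=max(blobs(f,"orange",300),key=len)
box=cv2.boxPoints(cv2.minAreaRect(b.astype(np.float32)));print(box.round())
# height: top near(+y) edge endpoints in both views
hull=cv2.approxPolyDP(o.reshape(-1,1,2),2,True)[:,0];print(hull.tolist())
X=onplane(f,P,box,.063);print(X.round(4));print(proj(g,Q,X).round(1))
E
```

```text
[0.49209475 0.23481278 0.14140317] [-3.14154292e+00 -5.44822191e-04 -3.09518955e+00] [0.01829117 0.27593884 1.42645237]
red [340. 257.] [278 159] [397 362] [535.7 253.8] [198.5  98.7] 5.2
red [ 44. 102.] [0 0] [ 88 201] [402.6   8.8] [148.3  73.6] -7.2
orange [326. 248.] [312 211] [336 283] [491.1 236. ] [54.  16.7] 2.6
[295 282] [327 307]
[[312. 211.]
 [336. 211.]
 [336. 283.]
 [312. 283.]]
[[297, 283], [295, 302], [324, 307], [324, 293], [327, 288], [315, 285], [313, 289], [303, 288], [299, 285], [301, 283]]
[[0.4646 0.2266 0.063 ]
 [0.4638 0.2428 0.063 ]
 [0.5177 0.2461 0.063 ]
 [0.5185 0.2286 0.063 ]]
[[328.  287.5]
 [325.  292.8]
 [295.3 287. ]
 [298.9 281.6]]
```

View pics/w2.png

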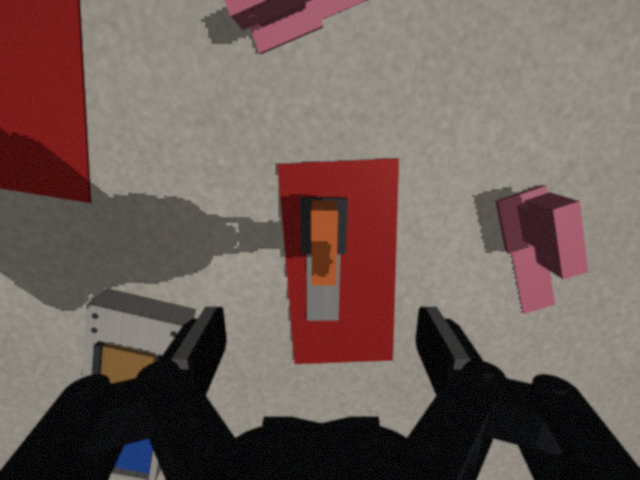

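The wrist close-up confirms the choice: orange grip centre at (326,248), aligned with the tool. Its reprojection into the side view confirms the top at about 0.063 m.

>>> {"fn": "step_arm", "kwargs": {"motion": [[-0.05,0.06,-0.8,0,0,0,1],[0,0,-0.8,0,0,0,1],[0,0,-0.8,0,0,0,1],[0,0,-0.8,0,0,0,1],[0,0,-0.8,0,0,0,1],[0,0,-0.8,0,0,0,1],[0,0,-0.4,0,0,0,1],[0,0,-0.35,0,0,0,1],[0,0,0,0,0,0,1],[0,0,0,0,0,0,1]]}}

```text
t: 4.23
tool_pos: [0.4914, 0.2365, 0.0309]
ee_rot: [3.141, 0.001, -3.094]
force: [0.5, 0.4, 0.0]
gripper_width: 0.996
grip_force: 0.0
```

>>> {"fn": "step_arm", "kwargs": {"motion": [[0,0,0,0,0,0,0.5],[0,0,0,0,0,0,0.4],[0,0,0,0,0,0,0.3],[0,0,0,0,0,0,0],[0,0,0,0,0,0,0],[0,0,0,0,0,0,0],[0,0,0,0,0,0,0],[0,0,0,0,0,0,0],[0,0,0,0,0,0,0],[0,0,0,0,0,0,0]], "grip_force": 60}}

```text
t: 5.07
tool_pos: [0.4911, 0.2363, 0.0305]
ee_rot: [3.141, 0.0, -3.094]
force: [-0.4, 0.3, 3.6]
gripper_width: 0.203
grip_force: 61.4
```

>>> {"fn": "step_arm", "kwargs": {"motion": [[0,0,0.3,0,0,0,0],[0,0,0.6,0,0,0,0],[0,0,0.8,0,0,0,0],[0,0,0.8,0,0,0,0],[0,0,0.8,0,0,0,0],[0,0,0.4,0,0,0,0],[0,0,0.2,0,0,0,0],[0,0,0,0,0,0,0],[0,0,0,0,0,0,0]]}}

```text
t: 5.82
tool_pos: [0.4907, 0.236, 0.1079]
ee_rot: [-3.141, -0.001, -3.094]
force: [-0.6, 0.3, -1.7]
gripper_width: 0.199
grip_force: 60.8
```

>>> {"fn": "step_arm", "kwargs": {"motion": [[0,-0.3,0,0,0,-0.017,0],[0,-0.6,0,0,0,-0.017,0],[0,-0.8,0,0,0,-0.017,0],[0,-0.8,0,0,0,-0.017,0],[0,-0.8,0,0,0,-0.017,0],[0,-0.8,0,0,0,-0.017,0],[0,-0.8,0,0,0,-0.017,0],[0,-0.8,0,0,0,-0.017,0],[0.04,-0.8,0,0,0,-0.017,0],[0,-0.47,0,0,0,-0.018,0],[0,0,0,0,0,0,0],[0,0,0,0,0,0,0]]}}

```text
t: 6.82
tool_pos: [0.4919, 0.0967, 0.1084]
ee_rot: [3.141, 0.0, 2.919]
force: [0.0, -0.6, -1.5]
gripper_width: 0.205
grip_force: 60.7
```

```bash
python3 - <<'E'
from h import *
s=ctrl.observe();f=ctrl.grab_frame("wrist");P=campose(f,s)
print(s['tool_pos'],s['ee_rot'],s['force'],s['torque'])
cv2.imwrite("pics/w3.png",f['img'][:,:,::-1])
for c,z in (("brass",.0376),("blue",.0366)):
    for b in blobs(f,c,300): print(c,b.mean(0).round(),b.min(0),b.max(0),*rect(onplane(f,P,b,z)))
for n in ("side","scene"):
    g=ctrl.grab_frame(n);cv2.imwrite(f"pics/{n}2.png",cv2.resize(g['img'][190:320,200:400,::-1] if n=="side" else g['img'][230:350,240:420,::-1],None,fx=4,fy=4,interpolation=2))
E
```

```text
[0.49190388 0.09666399 0.10839387] [3.14124763e+00 4.33421907e-05 2.91934730e+00] [ 0.03684713 -0.63501547 -1.48807766] [ 0.0697856   0.04997808 -0.05193973]
brass [320. 409.] [292 386] [348 422] [620.4  66.5] [46.  36.7] 75.7
```

View pics/w3.png

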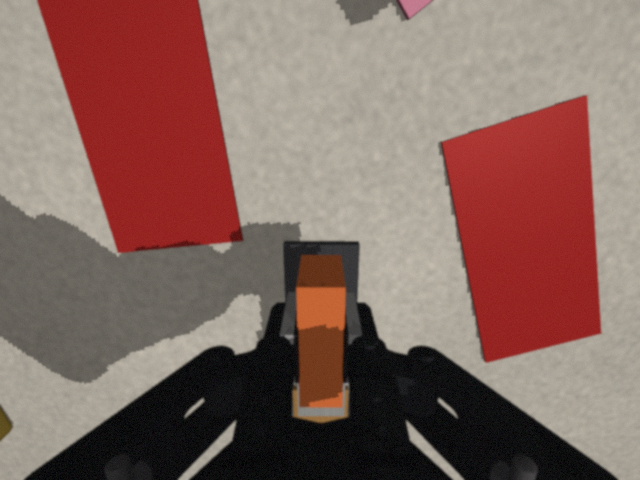

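Wrist view: lifter held straight (orange at (322,330)), with the brass carrier just ahead of the blade at (320,405).

>>> {"fn": "step_arm", "kwargs": {"motion": [[0,0,-0.4,0,0,0,0],[0,0,-0.5,0,0,0,0],[0,0,-0.5,0,0,0,0],[0,0,-0.5,0,0,0,0],[0,0,-0.3,0,0,0,0],[0,0,0,0,0,0,0],[0,0,0,0,0,0,0],[0,0,0,0,0,0,0]]}}

```text
t: 7.63
tool_pos: [0.4921, 0.0969, 0.0646]
ee_rot: [3.141, 0.0, 2.92]
force: [0.1, 0.4, -0.9]
gripper_width: 0.201
grip_force: 60.8
```

```bash
python3 - <<'E'
from h import *
s=ctrl.observe();print(s['tool_pos'],s['ee_rot'],s['force'],s['torque'])
ims=[]
for n,(x,y) in (("side",(210,180)),("scene",(250,225))):
    g=ctrl.grab_frame(n);P=campose(g);im=g['img'].copy()
    ims.append(cv2.resize(im[y:y+100,x:x+130,::-1],None,fx=6,fy=6,interpolation=cv2.INTER_CUBIC)[:300 if 0 else 600])
    for c,z in (("brass",.0376),("blue",.0366)):
        for b in blobs(g,c): 
            if 200<b[:,1].mean()<345 and 220<b[:,0].mean()<360: print(n,c,*rect(onplane(g,P,b,z)))
v=np.vstack([cv2.resize(i,(600,300) if 0 else (390,300)) for i in ims]);cv2.imwrite("pics/v4.png",np.vstack([ims[0][0:0]]+[v]) if 0 else v)
E
```

```text
[0.4920763  0.09694111 0.06459212] [3.14124010e+00 3.22131173e-04 2.92012367e+00] [ 0.10713186  0.35389645 -0.88630409] [ 0.05675007  0.00279455 -0.01283884]
side brass [633.6  66.9] [63.2 52.4] -11.4
side blue [707.   47.1] [86.8 69.5] -12.5
scene brass [634.   66.9] [58.6 46. ] -12.7
scene blue [702.3  47.2] [74.1 62.7] -12.7
```

View pics/v4.png

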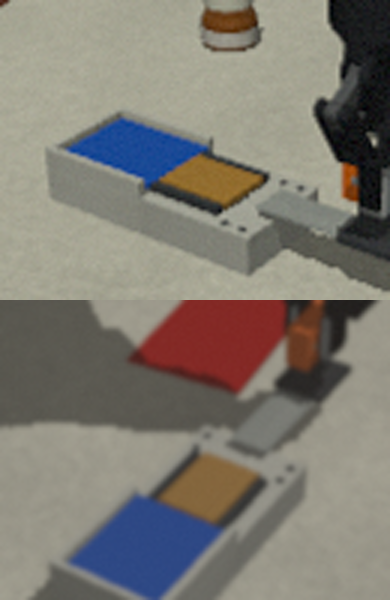

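Both crops show the blade level and centred, just above the deck front, its tip 15–20 mm short of the brass carrier.

>>> {"fn": "step_arm", "kwargs": {"motion": [[0,0,-0.05,0,0,0,0],[0,0,-0.05,0,0,0,0],[0,0,-0.05,0,0,0,0],[0,0,-0.05,0,0,0,0],[0,0,-0.05,0,0,0,0],[0,0,0,0,0,0,0],[0,0,0,0,0,0,0]]}}

```text
t: 8.32
tool_pos: [0.4918, 0.0968, 0.0593]
ee_rot: [3.142, -0.0, 2.92]
force: [0.4, -0.2, -1.9]
gripper_width: 0.201
grip_force: 60.8
```

>>> {"fn": "step_arm", "kwargs": {"motion": [[0,0,-0.025,0,0,0,0],[0,0,-0.025,0,0,0,0],[0,0,0,0,0,0,0],[0,0,0,0,0,0,0]]}}

```text
t: 8.65
tool_pos: [0.4918, 0.0968, 0.0583]
ee_rot: [3.142, -0.0, 2.92]
force: [-0.2, -0.1, -1.3]
gripper_width: 0.205
grip_force: 60.8
```

>>> {"fn": "step_arm", "kwargs": {"motion": [[0,0,-0.02,0,0,0,0],[0,0,0,0,0,0,0],[0,0,0,0,0,0,0]]}}

```text
t: 8.9
tool_pos: [0.4918, 0.0968, 0.0579]
ee_rot: [3.142, -0.0, 2.92]
force: [-0.2, 0.5, -1.6]
gripper_width: 0.203
grip_force: 60.8
```

>>> {"fn": "step_arm", "kwargs": {"motion": [[0,0,-0.02,0,0,0,0],[0,0,0,0,0,0,0],[0,0,0,0,0,0,0]]}}

```text
t: 9.15
tool_pos: [0.4918, 0.0968, 0.0575]
ee_rot: [3.142, 0.0, 2.92]
force: [0.0, -0.3, -1.3]
gripper_width: 0.199
grip_force: 60.8
```

```bash
python3 - <<'E'
from bench import ctrl
s=ctrl.observe();print(s['tool_pos'],s['ee_rot'],s['force'],s['torque'])
E
```

```text
[0.49184563 0.09682233 0.05753586] [3.14150174e+00 1.30709473e-05 2.92010154e+00] [ 0.03138378 -0.29631052 -1.2525587 ] [-0.04382315  0.00433246 -0.03667253]
```

>>> {"fn": "step_arm", "kwargs": {"motion": [[0,0,-0.02,0,0,0,0],[0,0,0,0,0,0,0],[0,0,0,0,0,0,0]]}}

```text
t: 9.4
tool_pos: [0.4919, 0.0969, 0.0573]
ee_rot: [3.141, 0.0, 2.92]
force: [-2.4, -0.2, 1.4]
gripper_width: 0.203
grip_force: 61.3
```

>>> {"fn": "step_arm", "kwargs": {"motion": [[0,0,-0.02,0,0,0,0],[0,0,0,0,0,0,0],[0,0,0,0,0,0,0]]}}

```text
t: 9.65
tool_pos: [0.4918, 0.0969, 0.057]
ee_rot: [3.141, 0.0, 2.92]
force: [-3.5, 0.3, 6.0]
gripper_width: 0.204
grip_force: 61.8
```

```bash
python3 - <<'E'
from bench import ctrl
s=ctrl.observe();print(s['tool_pos'],s['ee_rot'],s['force'],s['torque'])
E
```

```text
[0.49182595 0.09692336 0.05703587] [3.14148604e+00 8.35409320e-05 2.92020094e+00] [-3.45402552  0.34113008  5.98279103] [-0.1939209   0.40884632 -0.10354357]
```

>>> {"fn": "step_arm", "kwargs": {"motion": [[0,0,0.02,0,0,0,0],[0.0976,-0.022,0,0,0,0,0],[0.0976,-0.022,0,0,0,0,0],[0.0976,-0.022,0,0,0,0,0],[0.0976,-0.022,0,0,0,0,0],[0.0976,-0.022,0,0,0,0,0],[0.0976,-0.022,0,0,0,0,0],[0,0,0,0,0,0,0],[0,0,0,0,0,0,0]]}}

```text
t: 10.4
tool_pos: [0.504, 0.0942, 0.0572]
ee_rot: [3.141, 0.001, 2.92]
force: [-1.1, 0.4, 3.0]
gripper_width: 0.2
grip_force: 61.4
```

>>> {"fn": "step_arm", "kwargs": {"motion": [[0.0488,-0.011,0.007,0,0,0,0],[0.0488,-0.011,0,0,0,0,0],[0.0488,-0.011,0,0,0,0,0],[0.0488,-0.011,0,0,0,0,0],[0,0,0,0,0,0,0]]}}

```text
t: 10.82
tool_pos: [0.5075, 0.0933, 0.0573]
ee_rot: [3.142, -0.0, 2.92]
force: [-2.1, 0.7, 4.5]
gripper_width: 0.201
grip_force: 61.6
```

>>> {"fn": "step_arm", "kwargs": {"motion": [[0.0488,-0.011,0,0,0,0,0],[0.0488,-0.011,0,0,0,0,0],[0.0488,-0.011,0,0,0,0,0],[0,0,0,0,0,0,0]]}}

```text
t: 11.15
tool_pos: [0.5104, 0.0927, 0.0573]
ee_rot: [3.141, -0.0, 2.92]
force: [-3.4, 1.6, 4.7]
gripper_width: 0.198
grip_force: 61.7
```

>>> {"fn": "step_arm", "kwargs": {"motion": [[0.0488,-0.011,0,0,0,0,0],[0.0488,-0.011,0,0,0,0,0],[0,0,0,0,0,0,0]]}}

```text
t: 11.4
tool_pos: [0.5124, 0.0922, 0.0573]
ee_rot: [3.142, -0.0, 2.92]
force: [-2.8, 1.6, 4.1]
gripper_width: 0.204
grip_force: 61.8
```

>>> {"fn": "step_arm", "kwargs": {"motion": [[0,0,0.012,0,0,0,0],[0.0488,-0.011,0,0,0,0,0],[0.0488,-0.011,0,0,0,0,0],[0,0,0,0,0,0,0]]}}

```text
t: 11.73
tool_pos: [0.5144, 0.0916, 0.0574]
ee_rot: [3.142, -0.0, 2.92]
force: [-0.5, 2.0, 2.3]
gripper_width: 0.203
grip_force: 61.3
```

```bash
python3 - <<'E'
from h import *
s=ctrl.observe();print(s['tool_pos'],s['ee_rot'],s['force'],s['torque'])
g=ctrl.grab_frame("side");P=campose(g)
for c,z in (("brass",.0376),):
    for b in blobs(g,c): 
        if 200<b[:,1].mean()<345 and 220<b[:,0].mean()<360: print(c,*rect(onplane(g,P,b,z)))
cv2.imwrite("pics/s5.png",cv2.resize(g['img'][205:275,215:345,::-1],None,fx=6,fy=6,interpolation=cv2.INTER_CUBIC))
E
```

```text
[0.51439578 0.09159836 0.05742087] [ 3.14158244e+00 -8.42034198e-05  2.91992102e+00] [-0.47104865  1.98495674  2.34803693] [0.09922615 0.20880111 0.03199917]
brass [633.4  65.8] [63.7 51. ] -12.8
```

View pics/s5.png

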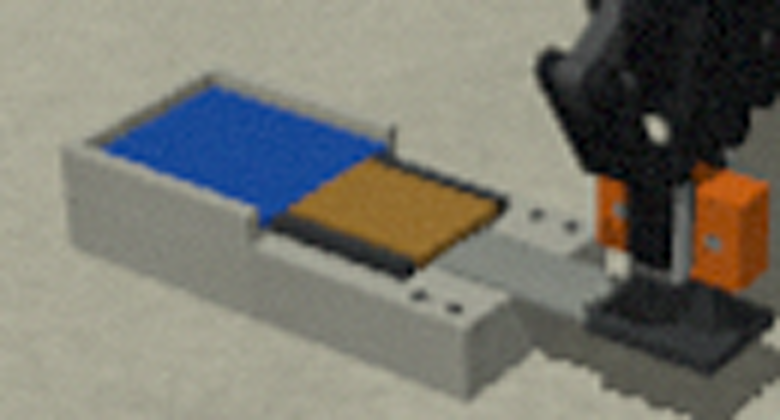

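The side crop shows the blade tip just entering under the brass carrier's near edge, around (455,250). The carrier has not moved.

>>> {"fn": "step_arm", "kwargs": {"motion": [[0.0488,-0.011,0,0,0,0,0],[0.0488,-0.011,0,0,0,0,0],[0,0,0,0,0,0,0]]}}

```text
t: 12.03
tool_pos: [0.5164, 0.0911, 0.0575]
ee_rot: [3.142, 0.0, 2.92]
force: [-1.1, -0.1, 1.0]
gripper_width: 0.206
grip_force: 61.3
```

>>> {"fn": "step_arm", "kwargs": {"motion": [[0.0488,-0.011,0,0,0,0,0],[0.0488,-0.011,0,0,0,0,0],[0,0,0,0,0,0,0]]}}

```text
t: 12.28
tool_pos: [0.5184, 0.0907, 0.0575]
ee_rot: [3.142, 0.0, 2.92]
force: [-0.8, 0.3, 0.7]
gripper_width: 0.198
grip_force: 61.2
```

>>> {"fn": "step_arm", "kwargs": {"motion": [[0.0488,-0.011,0,0,0,0,0],[0.0488,-0.011,0,0,0,0,0],[0,0,0,0,0,0,0]]}}

```text
t: 12.53
tool_pos: [0.5204, 0.0903, 0.0575]
ee_rot: [3.141, 0.0, 2.92]
force: [-0.2, 0.2, 0.5]
gripper_width: 0.202
grip_force: 61.1
```

>>> {"fn": "step_arm", "kwargs": {"motion": [[0.0488,-0.011,0,0,0,0,0],[0.0488,-0.011,0,0,0,0,0],[0,0,0,0,0,0,0]]}}

```text
t: 12.78
tool_pos: [0.5223, 0.0899, 0.0575]
ee_rot: [3.141, 0.0, 2.92]
force: [-0.2, 0.4, 0.7]
gripper_width: 0.203
grip_force: 61.0
```

>>> {"fn": "step_arm", "kwargs": {"motion": [[0.0488,-0.011,0,0,0,0,0],[0,0,0,0,0,0,0],[0,0,0,0,0,0,0]]}}

```text
t: 13.03
tool_pos: [0.5232, 0.0897, 0.0575]
ee_rot: [3.141, 0.0, 2.92]
force: [-0.2, -0.4, -0.1]
gripper_width: 0.2
grip_force: 61.0
```

>>> {"fn": "step_arm", "kwargs": {"motion": [[0.0488,-0.011,0,0,0,0,0],[0,0,0,0,0,0,0],[0,0,0,0,0,0,0]]}}

```text
t: 13.28
tool_pos: [0.5241, 0.0895, 0.0575]
ee_rot: [3.141, 0.0, 2.92]
force: [-0.7, -1.0, 0.1]
gripper_width: 0.205
grip_force: 61.0
```

>>> {"fn": "step_arm", "kwargs": {"motion": [[0.0488,-0.011,0,0,0,0,0],[0.0488,-0.011,0,0,0,0,0],[0,0,0,0,0,0,0]]}}

```text
t: 13.53
tool_pos: [0.5262, 0.089, 0.0575]
ee_rot: [3.141, 0.0, 2.92]
force: [-0.2, 0.8, 0.4]
gripper_width: 0.196
grip_force: 61.0
```

>>> {"fn": "step_arm", "kwargs": {"motion": [[0.0488,-0.011,0,0,0,0,0],[0,0,0,0,0,0,0],[0,0,0,0,0,0,0]]}}

```text
t: 13.78
tool_pos: [0.527, 0.0889, 0.0575]
ee_rot: [3.142, 0.0, 2.92]
force: [-0.8, -1.1, -0.7]
gripper_width: 0.206
grip_force: 61.1
```

>>> {"fn": "step_arm", "kwargs": {"motion": [[0.0488,-0.011,0,0,0,0,0],[0,0,0,0,0,0,0],[0,0,0,0,0,0,0]]}}

```text
t: 14.03
tool_pos: [0.5271, 0.0889, 0.0575]
ee_rot: [-3.141, -0.002, 2.92]
force: [-6.8, 0.6, 5.6]
gripper_width: 0.202
grip_force: 61.9
```

>>> {"fn": "step_arm", "kwargs": {"motion": [[0.0488,-0.011,0,0,0,0,0],[0,0,0,0,0,0,0],[0,0,0,0,0,0,0]]}}

```text
t: 14.28
tool_pos: [0.5272, 0.089, 0.0575]
ee_rot: [-3.141, -0.003, 2.921]
force: [-11.9, 1.6, 10.3]
gripper_width: 0.201
grip_force: 62.6
```

>>> {"fn": "step_arm", "kwargs": {"motion": [[-0.065,0.014,0,0,0,0,0],[0,0,0,0,0,0,0],[0,0,0,0,0,0,0]]}}

```text
t: 14.53
tool_pos: [0.527, 0.0889, 0.0575]
ee_rot: [-3.141, -0.001, 2.92]
force: [-6.4, 1.6, 4.3]
gripper_width: 0.205
grip_force: 61.6
```

```bash
python3 - <<'E'
from h import *
s=ctrl.observe();print(s['tool_pos'],s['ee_rot'],s['force'],s['torque'])
for n in ("side","scene"):
  g=ctrl.grab_frame(n);P=campose(g)
  for b in blobs(g,"brass"): 
    if 200<b[:,1].mean()<345 and 220<b[:,0].mean()<360: print(*rect(onplane(g,P,b,.0376)))
E
```

```text
[0.52702919 0.08890665 0.05746797] [-3.14140470e+00 -1.17730115e-03  2.92032330e+00] [-6.40844436  1.56841985  4.32019214] [ 0.10015108  1.15571413 -0.04506971]
[633.7  66.6] [63.2 52.4] -12.0
[634.   66.9] [58.7 46. ] -12.7
```

>>> {"fn": "step_arm", "kwargs": {"motion": [[-0.04,0.009,0,0,0,0,0],[0,0,0.03,0,0,0,0],[0,0,0.03,0,0,0,0],[0,0,0.1,0,0,0,0],[0.016,-0.004,0.14,0,0,0,0],[0.024,-0.005,0.19,0,0,0,0],[0.04,-0.009,0.187,0,0,0,0],[0.056,-0.013,0.183,0,0,0,0],[0,0,0,0,0,0,0]]}}

```text
t: 15.38
tool_pos: [0.5303, 0.0883, 0.0758]
ee_rot: [3.141, 0.001, 2.92]
force: [0.1, -0.5, -2.0]
gripper_width: 0.199
grip_force: 60.7
```

```bash
python3 - <<'E'
from h import *
s=ctrl.observe();print(s['tool_pos'],s['ee_rot'],s['force'],s['torque'])
g=ctrl.grab_frame("side")
cv2.imwrite("pics/s6.png",cv2.resize(g['img'][190:275,215:345,::-1],None,fx=5,fy=5,interpolation=cv2.INTER_CUBIC))
E
```

```text
[0.53033359 0.08831966 0.0757712 ] [3.14093290e+00 1.47170325e-03 2.91993060e+00] [ 0.09221937 -0.45916147 -2.01503359] [-0.04067667  0.08116206 -0.06164969]
```

View pics/s6.png

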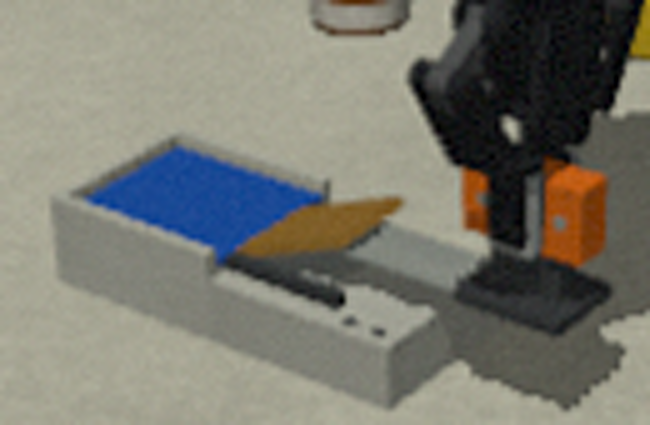

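The carrier is tilted about 22° on the blade, with its far end held at the step. I'll continue along the arc.

>>> {"fn": "step_arm", "kwargs": {"motion": [[0.072,-0.016,0.178,0,0,0,0],[0.086,-0.019,0.17,0,0,0,0],[0.101,-0.023,0.162,0,0,0,0],[0.114,-0.026,0.152,0,0,0,0],[0.127,-0.029,0.142,0,0,0,0],[0.138,-0.031,0.13,0,0,0,0],[0.148,-0.033,0.117,0,0,0,0],[0.158,-0.036,0.104,0,0,0,0],[0,0,0,0,0,0,0]]}}

```text
t: 16.18
tool_pos: [0.5493, 0.0838, 0.0983]
ee_rot: [3.141, 0.001, 2.92]
force: [-0.1, -0.7, -2.1]
gripper_width: 0.196
grip_force: 60.7
```

```bash
python3 - <<'E'
from h import *
s=ctrl.observe();print(s['tool_pos'],s['ee_rot'],s['force'],s['torque'])
g=ctrl.grab_frame("side")
cv2.imwrite("pics/s7.png",cv2.resize(g['img'][165:275,215:345,::-1],None,fx=5,fy=5,interpolation=cv2.INTER_CUBIC))
E
```

```text
[0.54931866 0.08382834 0.09832072] [3.14118020e+00 9.64786891e-04 2.91973806e+00] [-0.11867149 -0.68053702 -2.10120507] [-0.02625863  0.07446545 -0.07700216]
```

View pics/s7.png

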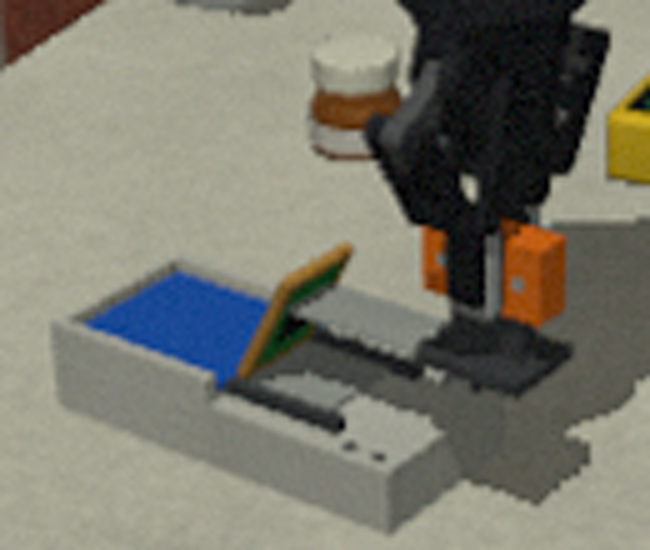

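The carrier is up about 60°, the green side showing towards the blade, with the tip under it near (300,310).

>>> {"fn": "step_arm", "kwargs": {"motion": [[0.166,-0.037,0.088,0,0,0,0],[0.173,-0.039,0.073,0,0,0,0],[0.179,-0.04,0.058,0,0,0,0],[0.15,-0.033,0.035,0,0,0,0],[0.1,-0.022,0.02,0,0,0,0],[0.1,-0.022,0.01,0,0,0,0],[0.1,-0.022,0,0,0,0,0],[0.1,-0.022,0,0,0,0,0],[0.1,-0.022,0,0,0,0,0]]}}

```text
t: 16.98
tool_pos: [0.5719, 0.0788, 0.1034]
ee_rot: [3.142, -0.0, 2.92]
force: [-0.2, 0.1, -1.0]
gripper_width: 0.201
grip_force: 60.7
```

```bash
python3 - <<'E'
from h import *
s=ctrl.observe();print(s['tool_pos'],s['ee_rot'],s['force'],s['torque'])
g=ctrl.grab_frame("side");P=campose(g)
h=cv2.cvtColor(g['img'],cv2.COLOR_RGB2HSV)[190:260,225:310]
m=cv2.inRange(h,(40,60,30),(90,255,255));y,x=np.nonzero(m);print("green",len(x),x.min()+225 if len(x) else 0,x.max()+225 if len(x) else 0,y.min()+190 if len(x) else 0,y.max()+190 if len(x) else 0)
E
```

```text
[0.57188531 0.0788238  0.10343016] [ 3.14156919e+00 -1.50837438e-04  2.92017668e+00] [-0.159085    0.10713378 -0.98691285] [ 0.02484993  0.00657425 -0.02584147]
green 146 262 307 192 236
```

>>> {"fn": "step_arm", "kwargs": {"motion": [[0.1,-0.022,0,0,0,0,0],[0.1,-0.022,0,0,0,0,0],[0.1,-0.022,0,0,0,0,0],[0,0,0,0,0,0,0],[0,0,0,0,0,0,0],[0,0,0,0,0,0,0],[0,0,0,0,0,0,0]]}}

```text
t: 17.62
tool_pos: [0.5777, 0.0776, 0.1035]
ee_rot: [3.142, -0.0, 2.92]
force: [-0.4, 0.8, -1.0]
gripper_width: 0.198
grip_force: 60.7
```

```bash
python3 - <<'E'
from h import *
s=ctrl.observe();print(s['tool_pos'],s['ee_rot'],s['force'],s['torque'])
g=ctrl.grab_frame("side")
a=g['img'][165:275,215:345,::-1]
g=ctrl.grab_frame("scene");b=g['img'][235:345,250:380,::-1]
cv2.imwrite("pics/s8.png",cv2.resize(np.hstack([a,b]),None,fx=3,fy=3,interpolation=cv2.INTER_CUBIC))
E
```

```text
[0.57767821 0.07757356 0.10348241] [ 3.14152021e+00 -1.02639199e-04  2.92017583e+00] [-0.39587295  0.75818243 -0.95460746] [ 0.00256808  0.0125972  -0.02286264]
```

View pics/s8.png

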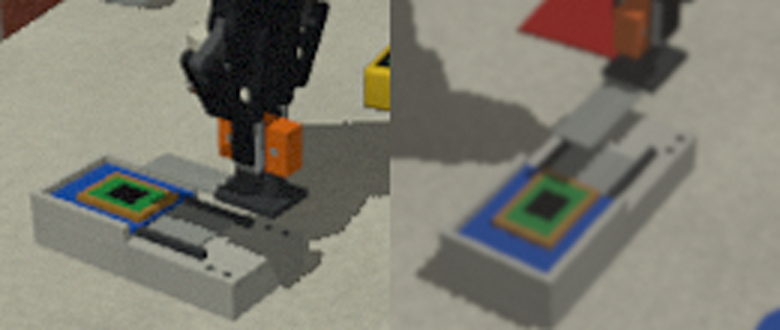

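The carrier lies flat on the blue pad, green sensor up (left crop (128,193), right (548,205)), and the blade is clear of it. Now the lifter goes back.

>>> {"fn": "step_arm", "kwargs": {"motion": [[-0.2,0,0.3,0,0,0,0],[-0.4,0.3,0.2,0,0,0.014,0],[-0.4,0.7,0,0,0,0.016,0],[-0.4,0.8,0,0,0,0.018,0],[-0.4,0.8,0,0,0,0.018,0],[-0.4,0.8,0,0,0,0.018,0],[-0.4,0.8,0,0,0,0.018,0],[-0.4,0.8,0,0,0,0.018,0],[-0.4,0.8,0,0,0,0.018,0],[-0.4,0.8,0,0,0,0.018,0],[-0.4,0.8,0,0,0,0.015,0],[-0.13,0.5,0,0,0,0,0]]}}

```text
t: 18.72
tool_pos: [0.4895, 0.2383, 0.1135]
ee_rot: [3.141, -0.0, -3.09]
force: [0.2, 1.5, -1.0]
gripper_width: 0.197
grip_force: 60.7
```

>>> {"fn": "step_arm", "kwargs": {"motion": [[0,0,-0.4,0,0,0,0],[0,0,-0.7,0,0,0,0],[0,0,-0.7,0,0,0,0],[0,0,-0.7,0,0,0,0],[0,0,-0.7,0,0,0,0],[0,0,-0.4,0,0,0,0],[0,0,-0.2,0,0,0,0],[0,0,0,0,0,0,0],[0,0,0,0,0,0,0],[0,0,0,0,0,0,0]]}}

```text
t: 19.55
tool_pos: [0.4917, 0.2357, 0.0382]
ee_rot: [3.141, 0.001, -3.095]
force: [0.3, 0.0, -1.0]
gripper_width: 0.202
grip_force: 60.7
```

Descending to the mat in small steps until it touches.

>>> {"fn": "step_arm", "kwargs": {"motion": [[0,0,-0.1,0,0,0,0],[0,0,-0.1,0,0,0,0],[0,0,-0.08,0,0,0,0],[0,0,-0.05,0,0,0,0],[0,0,0,0,0,0,0],[0,0,0,0,0,0,0]]}}

```text
t: 20.05
tool_pos: [0.4912, 0.2355, 0.0309]
ee_rot: [3.142, -0.0, -3.094]
force: [0.7, -0.8, -1.8]
gripper_width: 0.202
grip_force: 60.7
```

>>> {"fn": "step_arm", "kwargs": {"motion": [[0,0,-0.03,0,0,0,0],[0,0,0,0,0,0,0],[0,0,0,0,0,0,0]]}}

```text
t: 20.3
tool_pos: [0.4912, 0.2357, 0.0306]
ee_rot: [3.141, 0.0, -3.094]
force: [-1.5, 0.2, 1.8]
gripper_width: 0.203
grip_force: 61.1
```

>>> {"fn": "step_arm", "kwargs": {"motion": [[0,0,-0.02,0,0,0,0],[0,0,0,0,0,0,0],[0,0,0,0,0,0,0]]}}

```text
t: 20.55
tool_pos: [0.4913, 0.2357, 0.0305]
ee_rot: [3.142, 0.0, -3.094]
force: [-3.2, -1.2, 7.5]
gripper_width: 0.203
grip_force: 62.0
```

>>> {"fn": "step_arm", "kwargs": {"motion": [[0,0,0.015,0,0,0,0],[0,0,0,0,0,0,0.3],[0,0,0,0,0,0,0.4],[0,0,0,0,0,0,0.6],[0,0,0,0,0,0,1],[0,0,0,0,0,0,1],[0,0,0,0,0,0,1],[0,0,0,0,0,0,1],[0,0,0,0,0,0,1],[0,0,0,0,0,0,1]]}}

```text
t: 21.38
tool_pos: [0.4912, 0.2355, 0.0302]
ee_rot: [3.141, -0.0, -3.095]
force: [0.7, -0.4, 0.8]
gripper_width: 1.003
grip_force: 0.0
```

>>> {"fn": "step_arm", "kwargs": {"motion": [[0,0,0.3,0,0,0,1],[0,0,0.6,0,0,0,1],[0,0,0.8,0,0,0,1],[0,0,0.8,0,0,0,1],[0,0,0.8,0,0,0,1],[0,0,0.8,0,0,0,1],[0,0,0.8,0,0,0,1],[0,0,0.6,0,0,0,1],[0,0,0,0,0,0,1],[0,0,0,0,0,0,1],[0,0,0,0,0,0,1]]}}

```text
t: 22.3
tool_pos: [0.4908, 0.2353, 0.1397]
ee_rot: [-3.141, -0.001, -3.094]
force: [-0.3, -0.6, -0.3]
gripper_width: 1.0
grip_force: 0.0
```

```bash
python3 - <<'E'
from h import *
s=ctrl.observe();f=ctrl.grab_frame("wrist");P=campose(f,s)
print(s['tool_pos'],s['force'])
for c,z in (("red",.003),("orange",.063)):
    for b in blobs(f,c,300): print(c,*rect(onplane(f,P,b,z)))
g=ctrl.grab_frame("side");Q=campose(g)
for b in blobs(g,"orange"): print("side",b.min(0),b.max(0))
for b in blobs(g,"blue",150): print("blue",b.min(0),b.max(0))
h=cv2.cvtColor(g['img'],cv2.COLOR_RGB2HSV)[190:280,215:330]
for b in blobs(g,"brass",30,(215,190,330,280)): print("brass",*rect(onplane(g,Q,b,.0416)))
E
```

```text
[0.49080738 0.23530717 0.139663  ] [-0.28547177 -0.60850246 -0.26073917]
red [535.7 253.9] [198.6  98.8] 5.3
red [402.5  11.2] [150.7  71.1] -8.7
orange [475.7 233.8] [22.2 16.6] 2.7
side [295 282] [327 307]
blue [339 111] [460 139]
blue [168 256] [200 291]
brass [696.3  52.9] [62.9 47. ] -12.7
```

```bash
python3 -c "
from bench import ctrl
print(ctrl.close_job())"
```

```text
the job is handed in; nothing more can be done
None
```

The job is handed in; no verdict came back. The last camera checks showed the carrier flat on the blue pad, sensor side up, about 31 mm past the turning edge. The lifter stood back at its starting spot on the red mat with the gripper open and clear. The hardest touch on the ledge read about 12 N, against the 15 N limit.

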